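# Load the dripping cutting boards into the dishwasher's board cage

## Task

Two white cutting boards hang by their hand slots on the prongs of the drip stand. Take both down, lower each (do not drop it) into one of the two free slots of the wire board cage so that it stands on the cage floor, leaving the board that is already in the middle slot there, and then swing the cage lid down and press its free edge until it snaps in under the catch. Do not tip over or shove the tumblers and the bottle standing about.

Things in the scene. Friction and masses are not known exactly. Their poses are not given: they have to be found in the camera images.
- stand: fixed steel drip stand: foot 116 mm across, 12 mm post, and two level 6 mm wire prongs parallel to its y axis at x = +-31 mm, axis 155 mm up, from y = -62 to +62; both ends turn straight up 10 mm. An 8 mm cross bar joins them at the post (y = 0). One board hangs at y = +38..50, one at y = -50..-38, faces square to the prongs. Origin: under the foot's centre; z up
- prongs_plus (a point): between the upturned ends on the stand's +y side, at their foot (y = 62, z = 155 mm in the stand; tips top out at z = 168). To take a board off: lift it 10 to 20 mm (15 is best; more and the lower edge of its slot meets the prongs from below), move it straight outwards until its middle is past 75 mm from the post, then up
- prongs_minus (a point): the same on the stand's -y side (y = -62, z = 155 mm in the stand)
- board_large: large white plastic cutting board, 150 wide, 125 high, 10 mm thick, 0.17 kg; a hand slot 84 mm long and 26 mm high runs through it near the top edge (12 mm of board above the slot). It hangs on one side of the stand. Origin: middle of the bottom edge; x along the width, y through the thickness, z up to the top edge; both faces are alike.
- board_small: small white plastic cutting board, 118 wide, 105 high, 10 mm thick, 0.11 kg; a hand slot 84 mm long and 26 mm high runs through it near the top edge (12 mm of board above the slot). It hangs on the other side of the stand. Origin: middle of the bottom edge; x along the width, y through the thickness, z up to the top edge; both faces are alike.
- board_loaded: medium white plastic cutting board, 130 wide, 115 high, 10 mm thick, already standing in the cage's middle slot, where it stays; a hand slot 84 mm long and 26 mm high runs through it near the top edge (12 mm of board above the slot). Origin: middle of the bottom edge; x along the width, y through the thickness, z up to the top edge; both faces are alike.
- cage: fixed steel wire board cage, 176 mm along x, 180 mm along y, open on top while its lid is up; three slots at x = -45, 0, +45 mm. A board stands in a slot in the cage's y-z plane (width along y). Corner posts and the rails along the two y sides (y = +-90) reach z = 140 to 153; the x sides are open above z = 65. Lid hinged on the +y side. Origin: centre of the underside; z up
- catch (a point): spring catch in the middle of the cage's -y side (y = -90, z = 150 mm in the cage): grey block 34 mm wide along x with a black nose, top at z = 164
- slot_near (a point): centre of the free slot at the cage's x = -45, on the floor wires (z = 12 mm in the cage); axes as the cage. Each slot lies between pairs of wire tines at y = +-45: 16 mm clear up to z = 62, flaring to 28 mm at the tips at z = 78
- slot_far (a point): centre of the free slot at the cage's x = +45, on the floor wires; axes as the cage
- cage_lid (a joint): angle of the cage's wire lid in rad: 0 shut (level, under the catch), 1.57 upright, starts open at 1.6 to 1.85; it stays where it is left; the catch gives way at about 4 to 8 N on the free edge and the lid then rests below 0.02
- cage_lid_hinge (a point): middle of the lid's hinge, on the cage's +y side (y = +90, z = 150 in the cage); axis along the cage's x. The lid is 166 mm along x, 176 mm from hinge to free edge; a steel strip 26 mm wide along the free edge is there to push on. Axes turn with the lid; at angle 0 they are the cage's and the lid runs along -y
- lid_edge (a point): middle of the lid's free edge (6 mm bar)
- tumbler_front: upturned glass tumbler, 71 mm across, 88 high, at the front of the door; origin: centre of its underside
- tumbler_back: upturned glass tumbler, 72 mm across, 98 high, behind the stand; origin: centre of its underside
- bottle: white rinse bottle, 66 mm across, 193 high, at the back between stand and cage; origin: centre of its underside

How it is judged (in metres and radians):
At the end, for the whole second after the job is handed in: Large and small board stand at rest in the two outer cage slots, one in each (within 12 mm of the slot's middle, bottom within 8 mm of the floor wires, upright within 11 degrees), the third board still so in the middle slot, and the lid is shut under its catch (below 0.025 rad) (((x of board_large in the frame of cage between -0.057 and -0.033 m and y of board_large in the frame of cage between -0.03 and 0.03 m and z of board_large in the frame of cage between 0.005 and 0.02 m and angle between each of board_large, board_small's own z axis and vertical below 0.2 rad and linear speed of each of board_large, board_small below 0.03 m/s and x of board_small in the frame of cage between 0.033 and 0.057 m and y of board_small in the frame of cage between -0.03 and 0.03 m and z of board_small in the frame of cage between 0.005 and 0.02 m) or (x of board_large in the frame of cage between 0.033 and 0.057 m and y of board_large in the frame of cage between -0.03 and 0.03 m and z of board_large in the frame of cage between 0.005 and 0.02 m and angle between each of board_large, board_small's own z axis and vertical below 0.2 rad and linear speed of each of board_large, board_small below 0.03 m/s and x of board_small in the frame of cage between -0.057 and -0.033 m and y of board_small in the frame of cage between -0.03 and 0.03 m and z of board_small in the frame of cage between 0.005 and 0.02 m)) and x of board_loaded in the frame of cage between -0.012 and 0.012 m and y of board_loaded in the frame of cage between -0.03 and 0.03 m and z of board_loaded in the frame of cage between 0.005 and 0.02 m and angle between board_loaded's own z axis and vertical below 0.2 rad and linear speed of board_loaded below 0.03 m/s and value of joint cage_lid below 0.025 rad); the robot touches nothing.
It fails at once if a tumbler or the bottle is tipped over or shoved more than 4 cm (angle between any of tumbler_front, tumbler_back, bottle's own z axis and vertical above 0.5 rad or distance of any of tumbler_front, tumbler_back, bottle from where it was at the start of the episode above 0.04 m).
It fails at once if a board is dropped from a height or thrown (faster than 1.0 m/s) (linear speed of any of board_large, board_small, board_loaded above 1 m/s).
It fails at once if the loaded board is taken out of the cage (lifted more than 4 cm) (z of board_loaded in the frame of cage above 0.052 m).
It also fails if it takes over 72 s, if anything falls off the work surface, if the arm or the gripper's body presses on something with over 40 N, if the wrist force passes 120 N, or if a joint passes its speed limit or range.

## Robot

A 7-joint arm with a two-finger parallel gripper is mounted at the origin on a cart in front of the work surface, level with it; the furniture and walls round the work are solid. World frame = base frame: x ahead of the robot, y to its left, z up, the work surface at z = 0. Lengths are in mm, angles in rad, forces in N, time in s.
With the tool pointing down it reaches from about 425 to 950 mm from the base axis. Payload 16.7 kg.
Tool frame: the origin (TCP) lies on the mounting face of the last link; the fingertips stand 199 mm ahead of it and the grasp point (between the pads) lies 180 mm ahead of it; z points along the fingers, y is the line along which they close (so a half turn about z gives the same grasp; the last joint's range is limited). The gripper opens to 94 mm and grips with 3 to 60 N. Pads are 16 mm wide; open, the fingers measure 119 mm over their backs; the gripper's body (75 mm by 177 mm) begins 78 mm behind the grasp point.
Start: joints at [1.177, 0.426, 0.074, 1.606, -0.034, 1.111, -0.067], TCP at [162.907, -655.019, 404.667] pointing down, gripper open.
Joint ranges: [-2.85, 2.85], [-0.5, 2.14], [-1.23, 1.37], [0.21, 2.46], [-1.02, 4.16], [0.16, 2.05], [-2.73, 2.73]. Speed limits (rad/s): [1.89, 1.89, 2.39, 2.39, 3.01, 3.01, 3.01].

## Interface

Orientations are given as a 3x3 rotation matrix whose columns are the frame's x, y, z axes.
In Python, from rig import bot gives the robot as it stands. The module is installed in compiled form; this text tells all that it offers.
- The arm moves only by the shell command python3 -m jog 'ROWS' [FORCE]. ROWS is JSON, one flat list of numbers, 5 for each row, row after row: the shift along the tool's x, y, z in m, then the turn about the tool's z in degrees, then the closure, from 0 (fully open) to 1 (shut). In form: [dx, dy, dz, spin, claw, dx, dy, dz, spin, claw, ...]. A call has 1 to 5 rows; each row is the pose to reach, as a shift and turn from the pose commanded when the call began, along the tool's axes at that moment; what a row does not reach only later rows make up. A row lasts 1/12 s, in which the tool goes at most 41.7 mm and 7.16 degrees, less where a joint would pass 70% of its speed; a pose out of reach is approached as far as the arm can. A call with a gripper value outside its range is refused whole. The fingers move at their own pace and stop on an object; FORCE is the grip in N (left out, the last holds). Time passes only in rows, so rows that repeat a pose let the fingers close. It gives the time, the measured TCP pose, the force, the opening and the grip force at its end, in the units of the state.
- bot.get_state(): the state, without advancing time (a new reading comes with each control period).
- bot.camera(name): name is "scene" or "top"; returns a dict with "frame" (384x512x3 uint8, blue, green, red), "fx", "fy", "cx", "cy" (pixels), "rvec" (rotation vector, rad) and "tvec" (3), from world to camera coordinates, as OpenCV has them. Camera axes: x right, y down, z forward; pixel columns grow to the right and rows downward; lengths in mm; the calibration is good to about 2 mm. A picture is of the moment at which its call begins. There is no depth.
- bot.hand_in(): hands the job in; it is judged then, once.
The state is a dict: "t": time; "joint_positions": joint angles; "dq": joint speeds; "joint_efforts": joint torques, N m; "tool_pos": TCP position; "tool_rot": TCP orientation; "contact_force": force on the tool from outside, world axes, zero at the start; "ft_torque": the same for the moment, N m; "grip_width": opening from 0.0 (shut) to 1.0 (fully open); "finger_force": force on a finger pad.
Only numpy, scipy, OpenCV 4.12 (cv2) and the standard library are available. Lean on these libraries where they do the work, as an engineer would, in place of code of your own. Each camera call takes 0.05 s, during which the arm holds its last target. There are 200 camera calls.

## Working session

There is one attempt and no reset: what is moved stays moved. The work goes in short steps, Python scripts to look and compute and a shell command to move; the robot and the scene stay as the last step left them, time stands still between calls to the robot, and variables do not carry over. Pictures are saved under pics/ and viewed, at most 12 in all, crops included, and the job is handed in when it is done.

```bash
mkdir -p pics
python3 - <<'E'
from rig import bot
import cv2,numpy as np
for n in("scene","top"):
    c=bot.camera(n); cv2.imwrite(f"pics/{n}0.png",cv2.resize(c["frame"],(800,600),interpolation=cv2.INTER_CUBIC))
    R=cv2.Rodrigues(np.array(c["rvec"],float))[0]; print(n,c["fx"],c["cx"],c["cy"],-R.T@np.array(c["tvec"]).ravel(),R[2])
s=bot.get_state();print(s)
E
```

```text
scene 437.4850766011583 253.17744255858955 195.939114598808 [335.68372    608.31987211 776.54388482] [ 0.23636552 -0.64698001 -0.72494704]
top 381.92398650590354 252.32799145652456 185.45973658108676 [511.37381882  13.39099052 981.40830451] [ 0.02913325  0.02040961 -0.99936715]
{'t': 0.1, 'joint_positions': array([ 1.17750796,  0.42664837,  0.07384004,  1.60655049, -0.03408562,
        1.11079207, -0.06710033]), 'dq': array([ 0.00095043, -0.00196557,  0.0015403 , -0.00095022, -0.00138273,
        0.00091199,  0.00079278]), 'joint_efforts': array([ 7.90051738e-03, -9.37462306e+01,  3.67648266e+00, -4.55043912e+01,
       -4.86979040e-02,  1.68363412e-02,  9.88088527e-05]), 'tool_pos': array([ 162.88308381, -654.87507574,  404.05589228]), 'tool_rot': array([[ 9.70433864e-01,  2.41366914e-01, -3.57717584e-04],
       [ 2.41367164e-01, -9.70433265e-01,  1.08195013e-03],
       [-8.59940784e-05, -1.13630233e-03, -9.99999351e-01]]), 'contact_force': array([-0.15945399, -0.18660144, -0.45316735]), 'ft_torque': array([-0.0187856 , -0.01571213,  0.02378208]), 'finger_force': 0.0, 'grip_width': 1.0001390821661007}
```

View pics/scene0.png

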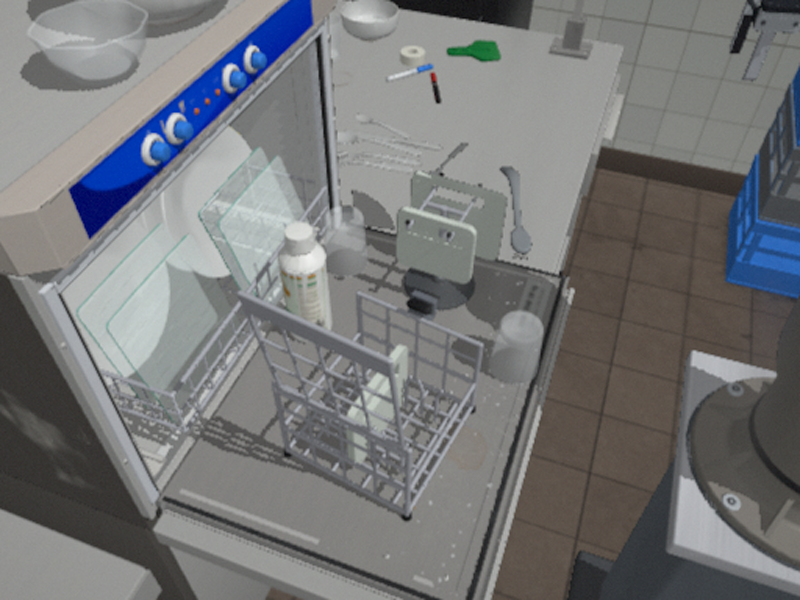

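View pics/top0.png

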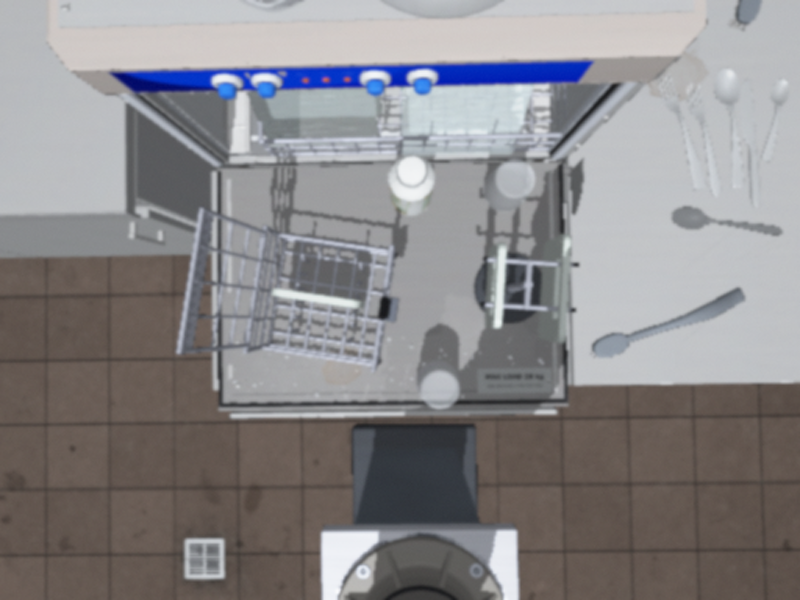

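The scene view shows the cage in front, with its lid open towards the camera and a board in the middle slot. The stand is behind it, with the smaller board on the near (+y) side and the large one beyond. In the top view the cage is centred near (325,300), the catch is at (388,307), the stand post at (527,287), the bottle at (411,180) and the tumblers at (515,180) and (440,388).

Run:
```python
from rig import bot
import cv2,numpy as np
f=bot.camera("top")["frame"]; g=bot.camera("scene")["frame"]
cv2.imwrite("pics/top_o.png",f);cv2.imwrite("pics/scene_o.png",g)
a=cv2.resize(f[135:245,150:260],None,fx=4,fy=4,interpolation=cv2.INTER_CUBIC)
b=cv2.resize(f[135:225,300:375],(360,432),interpolation=cv2.INTER_CUBIC) #4.8
b=cv2.copyMakeBorder(b,0,8,0,0,cv2.BORDER_CONSTANT)
cv2.imwrite("pics/tc.png",np.hstack([a,b]))
cv2.imwrite("pics/sc.png",cv2.resize(g[105:335,150:350],None,fx=2.6,fy=2.6,interpolation=cv2.INTER_CUBIC))
```

```text
(no output)
```

View pics/tc.png

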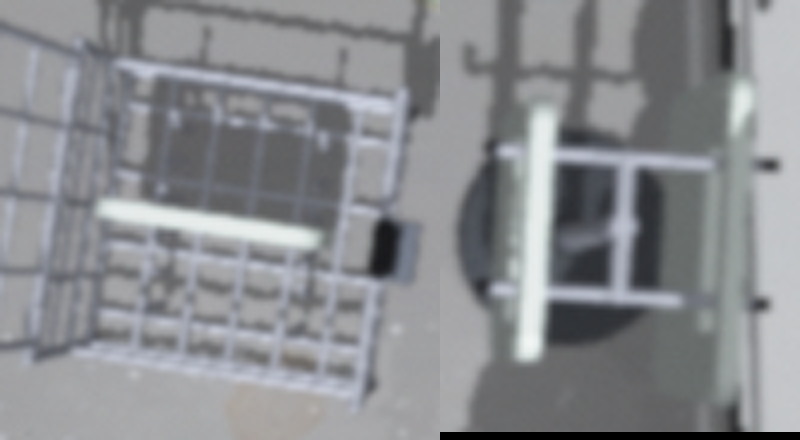

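View pics/sc.png

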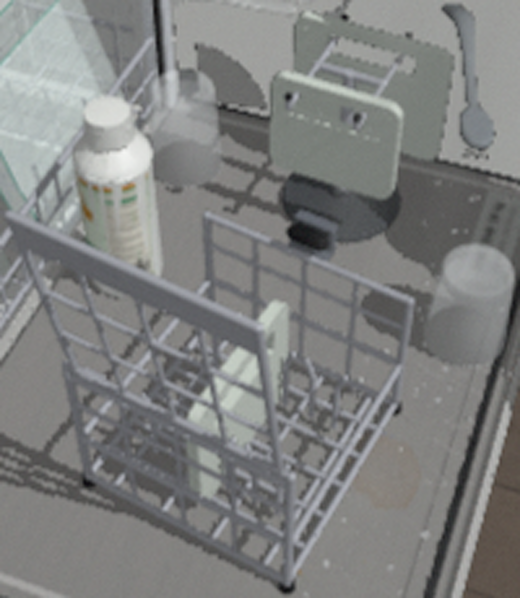

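The top crop shows the cage corner posts at (82,42), (402,92), (365,403) and (35,358), the middle board's top edge from (98,208) to (322,240), and the black prong tips at (492,147), (485,287), (768,165) and (762,303). The scene crop confirms that the smaller board hangs on the +y side.

```bash
cat > h.py <<'E'
from rig import bot
import cv2,numpy as np
from scipy.optimize import least_squares
def proj(c,P):
    K=np.array([[c["fx"],0,c["cx"]],[0,c["fy"],c["cy"]],[0,0,1]])
    return cv2.projectPoints(np.array(P,float).reshape(-1,3),np.array(c["rvec"],float),np.array(c["tvec"],float),K,None)[0].reshape(-1,2)
def W(p,L):
    L=np.atleast_2d(np.array(L,float));c,s=np.cos(p[2]),np.sin(p[2])
    return np.c_[p[0]+c*L[:,0]-s*L[:,1],p[1]+s*L[:,0]+c*L[:,1],L[:,2]]
def ray(c,u,z):
    R=cv2.Rodrigues(np.array(c["rvec"],float))[0];o=-R.T@np.array(c["tvec"],float).ravel()
    d=R.T@np.array([(u[0]-c["cx"])/c["fx"],(u[1]-c["cy"])/c["fy"],1]);return o+d*(z-o[2])/d[2]
def fit(obs,x0): # obs: list of (cam, local pts, pix)
    f=lambda p:np.concatenate([(proj(c,W(p,L))-np.array(u)).ravel() for c,L,u in obs])
    r=least_squares(f,x0,loss="soft_l1");return r.x,f(r.x).reshape(-1,2).round(1)
E
python3 - <<'E'
from h import *
T=bot.camera("top");S=bot.camera("scene")
A=lambda L:(np.array(L)+.5)/4-.5+[150,135]
B=lambda L:(np.array(L)+.5-[440,0])/4.8-.5+[300,135]
C=lambda L:(np.array(L)+.5)/2.6-.5+[150,105]
h=88;k=90
cor=[[h,-k,153],[-h,-k,153],[h,k,153],[-h,k,153]]
p,e=fit([(T,cor,A([[402,92],[365,403],[82,42],[35,358]])),(S,cor[:2],C([[207,215],[410,298]])),(S,[[-h,k,0],[-h,-k,0],[h,k,0]],C([[288,582],[397,408],[87,480]]))],[550,100,-.1]);print("cage",p,e.tolist())
for u in ([98,208],[322,240]): print(" mid board",ray(T,A(u),127))
print("board local",[ (ray(T,A(u),127)[:2]-p[:2])@np.array([[np.cos(p[2]),-np.sin(p[2])],[np.sin(p[2]),np.cos(p[2])]]) for u in ([98,208],[322,240])])
print("catch",ray(T,A([385,250]),164))
q,e=fit([(T,[[31,62,168],[-31,62,168],[31,-62,168],[-31,-62,168]],B([[492,147],[485,287],[768,165],[762,303]])),(S,[[31,62,168],[-31,62,168]],C([[290,95],[357,116]]))],[550,-150,-.05]);print("stand",q,e.tolist())
for u in ([542,105],[527,358],[742,85],[726,400]): print(" board top",ray(T,B(u),170))
print("lid edge scene",[proj(S,W(p,[[0,90+176*np.sin(a),150+176*np.cos(a)]]))[0] for a in(0,.15,.25)], C([140,270]))
for n,u,z in(("bottle",(412,170),193),("tb",(517,180),98),("tf",(440,388),88)): print(n,ray(T,np.array(u)/1.5625,z))
E
```

```text
cage [ 5.26253776e+02  1.35048753e+02 -1.61007497e-01] [[0.9, -1.2], [-1.6, 1.4], [-0.5, -0.3], [-0.9, 0.5], [-0.3, -5.6], [0.7, -4.8], [-0.1, 0.9], [-1.3, -0.2], [1.6, -0.2]]
 mid board [536.59406181 206.69295008 127.        ]
 mid board [516.57758521  80.90245121 127.        ]
board local [array([-1.2789311 , 72.37524979]), array([ -0.87069862, -54.99720519])]
catch [510.45687642  44.29967325 164.        ]
stand [ 5.40224469e+02 -1.53144453e+02 -7.73126154e-02] [[-0.3, 0.1], [-0.5, 0.0], [0.8, -0.2], [0.5, 0.3], [-0.5, 0.3], [0.2, 0.1]]
 board top [ 594.13149613 -116.48960814  170.        ]
 board top [ 482.53327125 -107.5340998   170.        ]
 board top [ 601.37227701 -204.61835204  170.        ]
 board top [ 462.77379164 -194.25484829  170.        ]
lid edge scene [array([210.6744185 , 193.81763677]), array([200.30863582, 206.59099678]), array([193.39194546, 216.34704232])] [203.53846154 208.53846154]
bottle [693.1805947    3.35953834 193.        ]
tb [ 696.91702186 -153.19240433   98.        ]
tf [390.03025741 -34.10230042  88.        ]
```

```bash
cat >> h.py <<'E'
def go(x,y,z,yaw,note=""): # grasp point target (mm), yaw deg of tool x -> tool deltas from current pose
    s=bot.get_state();R=np.array(s["tool_rot"]);g=s["tool_pos"]+180*R[:,2]
    d=R.T@(np.array([x,y,z])-g);y0=np.degrees(np.arctan2(R[1,0],R[0,0]))
    print(note,"d(m)",(d/1000).round(4),"spin",round((y0-yaw+180)%360-180,2),"now g",g.round(1),"yaw",round(y0,1),"t",round(s["t"],2))
E
python3 - <<'E'
from h import *
T=bot.camera("top");S=bot.camera("scene")
A=lambda L:(np.array(L)+.5)/4-.5+[150,135]
C=lambda L:(np.array(L)+.5)/2.6-.5+[150,105]
h=86;k=90
for zc in (140,146):
  cor=[[h,-k,zc],[-h,-k,zc],[h,k,153],[-h,k,153]]
  p,e=fit([(T,cor,A([[402,92],[365,403],[82,42],[35,358]])),(S,cor[:2],C([[207,215],[410,298]])),(S,[[-h,k,0],[-h,-k,0],[h,k,0]],C([[288,582],[397,408],[87,480]]))],[550,100,-.1]);print("cage",p,np.degrees(p[2]),e.tolist())
  R=np.array([[np.cos(p[2]),-np.sin(p[2])],[np.sin(p[2]),np.cos(p[2])]])
  print("board local",[ ((ray(T,A(u),127)[:2]-p[:2])@R).round(1) for u in ([98,208],[322,240])],"catch",((ray(T,A([402,251]),164)[:2]-p[:2])@R).round(1))
for a in(.03,.1,.2,.28): print(a,proj(T,W(p,[[83,90+176*np.sin(a),150+176*np.cos(a)],[-83,90+176*np.sin(a),150+176*np.cos(a)]])).round(1).tolist(),"obs",np.array([[203,210],[180,352]])/1.5625)
q=[540.2,-153.1,-.0773]
for n,y in(("small",44),("large",-44)): print(n,W(q,[[0,y,0]]))
go(540,-110.5,260,-4.4,"above small")
E
```

```text
cage [ 5.25816958e+02  1.34725801e+02 -1.58063536e-01] -9.056373495808064 [[1.0, 0.4], [-0.9, -0.0], [-0.6, 0.9], [-0.5, -0.1], [0.8, -0.8], [-0.7, -0.9], [-0.6, 0.3], [-1.9, -0.7], [2.7, 0.3]]
board local [array([-0.7, 72.8]), array([ -0.7, -54.6])] catch [  -0.2 -100.8]
cage [ 5.25827686e+02  1.34948018e+02 -1.58545649e-01] -9.083996564696733 [[0.8, 0.1], [-1.1, 0.2], [-0.7, 0.8], [-0.6, -0.1], [0.7, -2.8], [-0.5, -2.9], [-0.6, 0.4], [-2.0, -0.6], [2.6, 0.4]]
board local [array([-0.7, 72.5]), array([ -0.6, -54.8])] catch [-1.00e-01 -1.01e+02]
0.03 [[142.5, 134.1], [128.1, 229.0]] obs [[129.92 134.4 ]
 [115.2  225.28]]
0.1 [[135.7, 133.2], [121.2, 228.0]] obs [[129.92 134.4 ]
 [115.2  225.28]]
0.2 [[126.4, 132.0], [112.0, 226.4]] obs [[129.92 134.4 ]
 [115.2  225.28]]
0.28 [[119.4, 131.3], [105.0, 225.1]] obs [[129.92 134.4 ]
 [115.2  225.28]]
small [[ 543.59781382 -109.23139094    0.        ]]
large [[ 536.80218618 -196.96860906    0.        ]]
above small d(m) [ 0.4974 -0.4374 -0.0353] spin 18.36 now g [ 162.9 -655.   224.6] yaw 14.0 t 0.4
```

```bash
J="python3 -m jog"
python3 -m jog '[0.03,-0.026,-0.01,0,0, 0.06,-0.053,-0.02,0,0, 0.09,-0.079,-0.03,0,0, 0.12,-0.106,-0.035,0,0.575, 0.15,-0.13,-0.035,0,0.575]'
python3 -m jog '[0.03,-0.026,0,0,0.575, 0.06,-0.053,0,0,0.575, 0.09,-0.079,0,0,0.575, 0.12,-0.106,0,0,0.575, 0.15,-0.13,0,0,0.575]'
python3 -m jog '[0.03,-0.026,0,0,0.575, 0.06,-0.053,0,0,0.575, 0.09,-0.079,0,0,0.575, 0.12,-0.106,0,0,0.575, 0.15,-0.13,0,0,0.575]'
python3 -m jog '[0.025,-0.024,0,6,0.575, 0.047,-0.047,0,12,0.575, 0.047,-0.047,0,18.4,0.575, 0.047,-0.047,0,18.4,0.575]'
python3 -c "
from h import *
go(540,-110.5,145,-4.4);print(bot.get_state()['joint_positions'].round(2),bot.get_state()['contact_force'])"
```

```text
t: 0.82
tool_pos: [277.8, -490.9, 441.1]
tool_rot: [[0.97, 0.241, 0.001], [0.241, -0.97, -0.002], [0.001, 0.002, -1.0]]
contact_force: [1.1, -0.7, 0.4]
grip_width: 0.893
finger_force: 0.0
t: 1.23
tool_pos: [391.9, -328.2, 440.1]
tool_rot: [[0.97, 0.241, 0.0], [0.241, -0.97, -0.0], [0.0, 0.001, -1.0]]
contact_force: [1.7, -1.1, -0.1]
grip_width: 0.543
finger_force: 0.0
t: 1.65
tool_pos: [506.1, -165.8, 440.1]
tool_rot: [[0.97, 0.242, 0.001], [0.242, -0.97, -0.0], [0.001, 0.0, -1.0]]
contact_force: [0.9, -0.8, -0.3]
grip_width: 0.426
finger_force: 0.0
t: 1.98
tool_pos: [540.4, -109.2, 439.6]
tool_rot: [[0.997, -0.08, -0.0], [-0.08, -0.997, 0.0], [-0.0, -0.0, -1.0]]
contact_force: [-0.3, -1.0, -0.5]
grip_width: 0.423
finger_force: 0.0
 d(m) [-0.0002  0.0014  0.1146] spin -0.18 now g [ 540.4 -109.1  259.6] yaw -4.6 t 1.98
[ 0.34  0.21 -0.3   1.83  0.07  1.11 -1.63] [-0.32034947 -0.96717475 -0.49892933]
```

```bash
python3 -m jog '[0,0.001,0.025,0,0.575, 0,0.001,0.05,0,0.575, 0,0.001,0.06,0,0.575,0,0.001,0.06,0,0.575]'
python3 -c "
from h import *
g=bot.camera('scene')['frame'];t=bot.camera('top')['frame']
a=cv2.resize(g[60:200,230:350],(480,560),interpolation=cv2.INTER_CUBIC);b=cv2.resize(t[120:260,290:370],(320,560),interpolation=cv2.INTER_CUBIC)
cv2.imwrite('pics/near1.png',np.hstack([a,b]))"
```

```text
t: 2.32
tool_pos: [538.7, -112.9, 377.7]
tool_rot: [[0.997, -0.076, -0.004], [-0.076, -0.997, 0.0], [-0.004, -0.0, -1.0]]
contact_force: [-0.2, 0.0, -0.2]
grip_width: 0.427
finger_force: 0.0
```

View pics/near1.png

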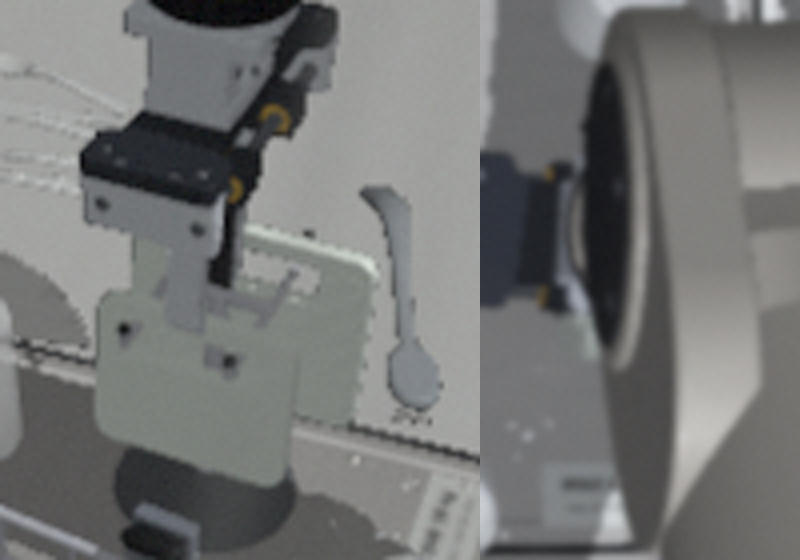

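The picture shows the two fingers straddling the small board's top edge, centred between the two prongs at (125,330) and (230,360), with nothing in the way.

```bash
python3 -m jog '[0.001,0,0.02,0,0.575, 0.001,0,0.04,0,0.575, 0.001,0,0.053,0,0.575, 0.001,0,0.053,0,0.575]'
python3 -m jog '[0,0,0,0,0.8, 0,0,0,0,1, 0,0,0,0,1, 0,0,0,0,1, 0,0,0,0,1]' 30
python3 -m jog '[0,0,0,0,1,0,0,0,0,1,0,0,0,0,1]'
```

```text
t: 2.75
tool_pos: [540.4, -112.4, 325.9]
tool_rot: [[0.997, -0.077, -0.002], [-0.077, -0.997, 0.0], [-0.002, -0.0, -1.0]]
contact_force: [-0.6, -0.6, -0.0]
grip_width: 0.421
finger_force: 0.0
t: 3.17
tool_pos: [540.8, -112.2, 327.5]
tool_rot: [[0.997, -0.077, 0.001], [-0.077, -0.997, -0.0], [0.001, 0.0, -1.0]]
contact_force: [0.4, -1.8, 1.0]
grip_width: 0.109
finger_force: 0.9
t: 3.42
tool_pos: [540.9, -112.1, 327.4]
tool_rot: [[0.997, -0.077, 0.001], [-0.077, -0.997, -0.0], [0.001, 0.0, -1.0]]
contact_force: [-1.9, -0.3, 7.9]
grip_width: 0.107
finger_force: 30.0
```

```bash
python3 -m jog '[0,0,-0.005,0,1, 0,0,-0.01,0,1, 0,0,-0.0135,0,1, 0,0,-0.0135,0,1]'
python3 -m jog '[0,-0.01,0,0,1, 0,-0.02,0,0,1, 0,-0.03,0,0,1, 0,-0.04,0,0,1, 0,-0.042,0,0,1]'
python3 -m jog '[0,0,0,0,1, 0,0,-0.02,0,1, 0,0,-0.05,0,1, 0,0,-0.08,0,1,0,0,-0.08,0,1]'
python3 -c "
from h import *
p=[525.8,134.8,-.1582]
for i in(-45,45): print(W(p,[[i,0,0]]))
go(*W(p,[[45,0,0]])[0][:2],145+180-150,80.9)
c=bot.camera('scene');cv2.imwrite('pics/s2.png',cv2.resize(c['frame'][40:240,160:360],(600,600)))"
```

```text
t: 3.75
tool_pos: [540.9, -112.1, 341.2]
tool_rot: [[0.997, -0.077, 0.001], [-0.077, -0.997, -0.0], [0.001, 0.0, -1.0]]
contact_force: [0.6, -0.7, -0.8]
grip_width: 0.105
finger_force: 30.0
t: 4.17
tool_pos: [544.1, -67.5, 340.1]
tool_rot: [[0.997, -0.075, -0.0], [-0.075, -0.997, 0.001], [-0.0, -0.001, -1.0]]
contact_force: [-0.2, 0.9, -0.9]
grip_width: 0.1
finger_force: 30.0
t: 4.58
tool_pos: [545.0, -70.4, 425.5]
tool_rot: [[0.997, -0.078, 0.007], [-0.078, -0.997, -0.001], [0.007, 0.0, -1.0]]
contact_force: [0.7, 0.3, -0.6]
grip_width: 0.103
finger_force: 30.0
[[481.36193945 141.88934232   0.        ]]
[[570.23806055 127.71065768   0.        ]]
 d(m) [ 0.0081 -0.1996  0.0705] spin -85.36 now g [546.2 -70.6 245.5] yaw -4.5 t 4.58
```

View pics/s2.png

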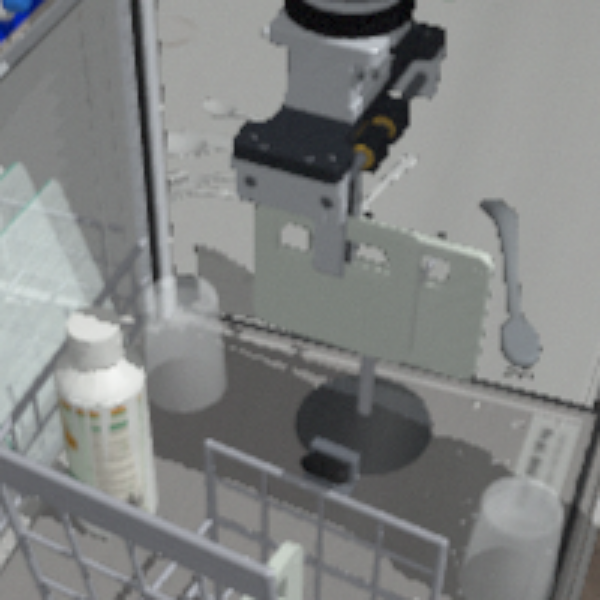

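The small board is held level and free of the stand, and the post is visible below it. Next I carry it over the far slot.

```bash
python3 -m jog '[0,0,-0.03,0,1, 0.002,-0.03,-0.03,-6,1, 0.004,-0.065,-0.03,-12,1, 0.006,-0.1,-0.03,-18,1, 0.008,-0.135,-0.03,-24,1]'
python3 -m jog '[-0.014,-0.032,0,-7,1, -0.026,-0.06,0,-14,1, -0.026,-0.06,0,-21,1, -0.026,-0.06,0,-28,1, -0.026,-0.06,0,-35,1]'
python3 -m jog '[0,0,0,-7,1, 0,0,0,-14,1, 0,0,0,-21,1, 0,0,0,-26.4,1, 0,0,0,-26.4,1]'
python3 -m jog '[0,0,0,0,1, 0,0,0,0,1]'
python3 -c "
from h import *
p=[525.8,134.8,-.1582]
go(*W(p,[[45,0,0]])[0][:2],200,80.9);print(bot.get_state()['joint_positions'].round(2))"
```

```text
t: 5.05
tool_pos: [562.2, 64.7, 449.5]
tool_rot: [[0.941, 0.339, -0.001], [0.339, -0.941, -0.0], [-0.001, 0.0, -1.0]]
contact_force: [0.6, 0.4, -1.8]
grip_width: 0.103
finger_force: 30.0
t: 5.47
tool_pos: [517.4, 111.7, 449.4]
tool_rot: [[0.574, 0.819, -0.001], [0.819, -0.574, -0.0], [-0.001, -0.0, -1.0]]
contact_force: [0.1, -0.8, -1.3]
grip_width: 0.103
finger_force: 30.0
t: 5.88
tool_pos: [517.7, 111.1, 449.3]
tool_rot: [[0.153, 0.988, -0.001], [0.988, -0.153, -0.0], [-0.0, -0.001, -1.0]]
contact_force: [0.5, 0.3, -0.9]
grip_width: 0.102
finger_force: 30.0
t: 6.05
tool_pos: [517.8, 111.3, 449.8]
tool_rot: [[0.161, 0.987, -0.001], [0.987, -0.161, -0.0], [-0.0, -0.001, -1.0]]
contact_force: [-0.2, 0.1, -0.6]
grip_width: 0.108
finger_force: 30.0
 d(m) [0.0246 0.0493 0.0697] spin -0.15 now g [517.6 111.3 269.8] yaw 80.7 t 6.05
[ 0.21  0.2  -0.61  1.85  0.12  1.14 -0.61]
```

```bash
python3 -m jog '[0.01,0.02,0,0,1, 0.02,0.04,0,0,1, 0.0246,0.0493,0,-0.15,1, 0.0246,0.0493,0,-0.15,1]'
python3 -m jog '[0,0,0.03,0,1, 0,0,0.06,0,1, 0,0,0.09,0,1, 0,0,0.09,0,1,0,0,0.09,0,1]'
python3 -c "
from h import *
p=[525.8,134.8,-.1582]
go(*W(p,[[45,0,0]])[0][:2],95,80.9)
a=bot.camera('top')['frame'][130:250,130:270];b=bot.camera('scene')['frame'][130:330,150:330]
cv2.imwrite('pics/p1.png',np.hstack([cv2.resize(a,(400,343),interpolation=2)[:343],cv2.resize(b,(400,444))[:343]]) if 0 else np.hstack([cv2.copyMakeBorder(cv2.resize(a,(360,309),interpolation=2),0,135,0,0,0),cv2.resize(b,(400,444),interpolation=2)]))"
```

```text
t: 6.38
tool_pos: [571.6, 128.6, 449.5]
tool_rot: [[0.156, 0.988, -0.001], [0.988, -0.156, 0.001], [0.001, -0.001, -1.0]]
contact_force: [-1.1, 0.0, -1.3]
grip_width: 0.104
finger_force: 30.0
t: 6.8
tool_pos: [569.5, 128.0, 359.8]
tool_rot: [[0.155, 0.988, -0.003], [0.988, -0.155, -0.0], [-0.001, -0.003, -1.0]]
contact_force: [0.1, -0.9, -0.3]
grip_width: 0.105
finger_force: 30.0
 d(m) [0.0001 0.0014 0.0848] spin 0.19 now g [569.1 127.9 179.8] yaw 81.1 t 6.8
```

View pics/p1.png

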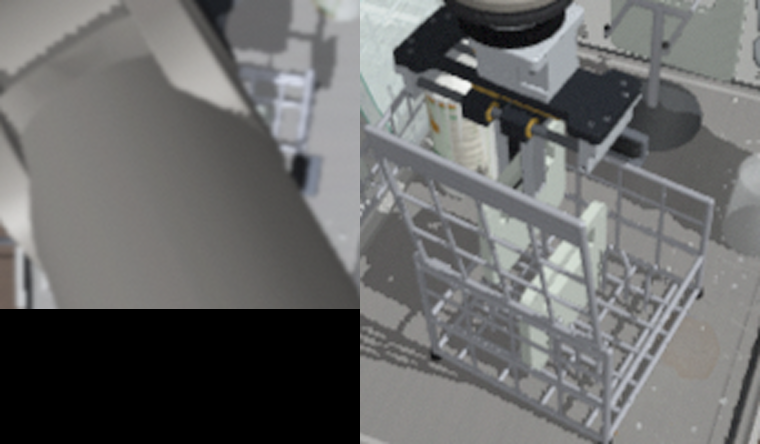

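The scene view shows the small board over the far slot, clear of the middle board, the lid and the bottle. The top camera is blocked by the arm. I lower it in stages and watch the force.

```bash
python3 -m jog '[0,0.001,0.012,0,1, 0,0.001,0.024,0,1, 0,0.001,0.036,0,1, 0,0.001,0.04,0,1, 0,0.001,0.04,0,1]'|grep -v rot
python3 -m jog '[0,0,0.008,0,1, 0,0,0.016,0,1, 0,0,0.024,0,1, 0,0,0.024,0,1]'|grep -v rot
python3 -m jog '[0,0,0.005,0,1, 0,0,0.01,0,1, 0,0,0.014,0,1, 0,0,0.014,0,1]'|grep -v rot
python3 -c "
from h import *
p=[525.8,134.8,-.1582]
go(*W(p,[[45,0,0]])[0][:2],95,80.9)"
```

```text
t: 7.32
tool_pos: [570.9, 127.8, 318.6]
contact_force: [0.6, 0.5, -0.5]
grip_width: 0.101
finger_force: 30.0
t: 7.65
tool_pos: [570.9, 127.8, 294.4]
contact_force: [0.1, 0.0, -1.3]
grip_width: 0.102
finger_force: 30.0
t: 7.98
tool_pos: [571.1, 127.9, 281.4]
contact_force: [-0.1, -0.8, -0.8]
grip_width: 0.109
finger_force: 30.0
 d(m) [-0.0003 -0.0007  0.0064] spin 0.22 now g [570.9 127.9 101.4] yaw 81.1 t 7.98
```

```bash
python3 -m jog '[0,0,0.002,0,1, 0,0,0.004,0,1, 0,0,0.005,0,1, 0,0,0.005,0,1]'|grep -v rot
python3 -m jog '[0,0,0.001,0,1, 0,0,0.002,0,1, 0,0,0.002,0,1]'|grep -v rot
```

```text
t: 8.32
tool_pos: [571.3, 128.0, 277.1]
contact_force: [-0.4, 0.4, -1.2]
grip_width: 0.101
finger_force: 30.0
t: 8.57
tool_pos: [571.3, 128.0, 275.1]
contact_force: [-0.3, -0.3, -0.9]
grip_width: 0.104
finger_force: 30.0
```

```bash
python3 -m jog '[0,0,0.001,0,1, 0,0,0.002,0,1, 0,0,0.002,0,1]'|grep -v rot
python3 -m jog '[0,0,0.001,0,1, 0,0,0.002,0,1, 0,0,0.002,0,1]'|grep -v rot
```

```text
t: 8.82
tool_pos: [571.5, 128.3, 274.3]
contact_force: [-4.8, -2.7, 19.0]
grip_width: 0.101
finger_force: 30.0
t: 9.07
tool_pos: [571.7, 128.6, 273.8]
contact_force: [-11.8, -4.5, 40.3]
grip_width: 0.104
finger_force: 30.0
```

The board touches the floor at exactly the predicted height. I release it, opening only part way, and rise.

```bash
python3 -m jog '[0,0,-0.002,0,1, 0,0,-0.003,0,1, 0,0,-0.003,0,0.85, 0,0,-0.003,0,0.64, 0,0,-0.003,0,0.64]'|grep -v rot
python3 -m jog '[0,0,-0.003,0,0.64, 0,0,-0.02,0,0.64, 0,0,-0.045,0,0.64, 0,0,-0.08,0,0.64, 0,0,-0.12,0,0.64]'|grep -v rot
python3 -m jog '[0,0,-0.03,0,0.64, 0,0,-0.06,0,0.64,0,0,-0.06,0,0.64]'|grep -v rot
python3 -c "
from h import *
q=[540.2,-153.1,-.0773]
go(*W(q,[[-1,-46,0]])[0][:2],260,-4.4)"
```

```text
t: 9.48
tool_pos: [571.3, 128.0, 274.0]
contact_force: [0.1, 0.2, -0.2]
grip_width: 0.257
finger_force: 0.0
t: 9.9
tool_pos: [570.8, 127.9, 394.4]
contact_force: [1.1, -0.3, -0.2]
grip_width: 0.358
finger_force: 0.0
t: 10.15
tool_pos: [571.9, 128.8, 460.2]
contact_force: [0.3, -0.2, -0.2]
grip_width: 0.357
finger_force: 0.0
 d(m) [-0.3299  0.0134  0.0195] spin 85.51 now g [573.3 129.  280.3] yaw 81.1 t 10.15
```

```bash
python3 -m jog '[-0.035,0.002,0,7,0.575, -0.07,0.003,0,14,0.575, -0.105,0.005,0,21,0.575, -0.14,0.006,0,28,0.575, -0.175,0.007,0,35,0.575]' |grep -v rot
python3 -c "
from h import *
go(534,-198.5,260,-4.4)"
```

```text
t: 10.57
tool_pos: [550.6, -47.6, 454.2]
contact_force: [0.7, -0.2, -0.4]
grip_width: 0.423
finger_force: 0.0
 d(m) [-0.1198  0.0934  0.0142] spin 50.18 now g [550.6 -47.5 274.2] yaw 45.8 t 10.57
```

```bash
python3 -m jog '[-0.03,0.023,0,7,0.575, -0.06,0.047,0,14,0.575, -0.09,0.07,0,21,0.575, -0.12,0.0934,0.01,28,0.575, -0.12,0.0934,0.014,35,0.575]' |grep -v rot
python3 -m jog '[0,0,0,7,0.575, 0,0,0,14,0.575, 0,0,0,15.2,0.575, 0,0,0,15.2,0.575,0,0,0,15.2,0.575]' |grep -v rot
python3 -c "
from h import *
go(534,-198.5,145,-4.4)"
```

```text
t: 10.98
tool_pos: [533.4, -204.7, 439.1]
contact_force: [-1.0, -0.7, -0.6]
grip_width: 0.423
finger_force: 0.0
t: 11.4
tool_pos: [535.4, -196.9, 440.2]
contact_force: [0.4, 0.1, -0.3]
grip_width: 0.427
finger_force: 0.0
 d(m) [-0.0012  0.0017  0.1152] spin 0.57 now g [ 535.4 -196.9  260.2] yaw -3.8 t 11.4
```

```bash
python3 -m jog '[0,0.002,0.03,0.5,0.575, 0,0.002,0.06,0.5,0.575, 0,0.002,0.06,0.5,0.575]'|grep -v rot
python3 -c "
from h import *
go(534,-198.5,145,-4.4)
g=bot.camera('scene')['frame']
cv2.imwrite('pics/near2.png',cv2.resize(g[60:200,230:350],(480,560),interpolation=cv2.INTER_CUBIC))"
```

```text
t: 11.65
tool_pos: [533.8, -198.9, 375.6]
contact_force: [-1.3, -0.0, -0.5]
grip_width: 0.425
finger_force: 0.0
 d(m) [ 0.0016 -0.      0.0506] spin 0.01 now g [ 532.7 -198.5  195.6] yaw -4.4 t 11.65
```

View pics/near2.png

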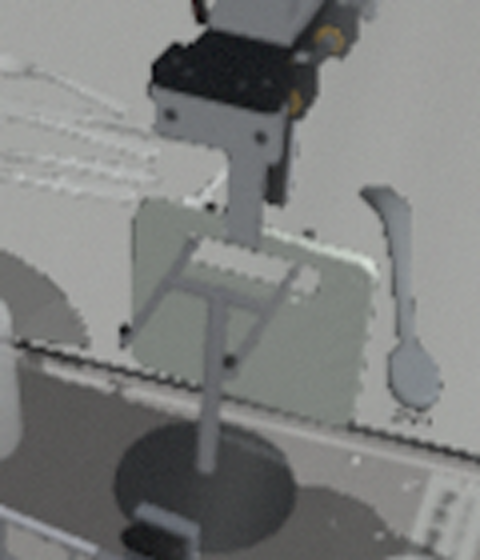

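The picture shows the near finger in front of the large board and the far finger behind it, centred between the prongs.

```bash
python3 -m jog '[0.001,0,0.02,0,0.575, 0.001,0,0.04,0,0.575, 0.001,0,0.05,0,0.575, 0.001,0,0.05,0,0.575]'|grep -v rot
python3 -m jog '[0,0,0,0,0.8, 0,0,0,0,1, 0,0,0,0,1, 0,0,0,0,1, 0,0,0,0,1]' 30 |grep -v rot
python3 -m jog '[0,0,0,0,1,0,0,0,0,1,0,0,0,0,1]'
```

```text
t: 12.03
tool_pos: [536.1, -199.2, 329.7]
contact_force: [-0.4, 0.2, 0.7]
grip_width: 0.426
finger_force: 0.0
t: 12.45
tool_pos: [536.3, -199.5, 331.0]
contact_force: [-0.6, -3.4, 2.9]
grip_width: 0.106
finger_force: 1.4
t: 12.7
tool_pos: [536.4, -199.4, 330.9]
tool_rot: [[0.997, -0.08, 0.001], [-0.08, -0.997, -0.0], [0.001, 0.0, -1.0]]
contact_force: [-1.5, -0.9, 7.4]
grip_width: 0.101
finger_force: 30.0
```

```bash
python3 -m jog '[0,0,-0.005,0,1, 0,0,-0.01,0,1, 0,0,-0.0145,0,1, 0,0,-0.0145,0,1]'|grep -v rot
python3 -m jog '[0,0.01,0,0,1, 0,0.02,0,0,1, 0,0.03,0,0,1, 0,0.037,0,0,1, 0,0.037,0,0,1]'|grep -v rot
python3 -m jog '[0,0,0,0,1, 0,0,-0.03,0,1, 0,0,-0.07,0,1, 0,0,-0.11,0,1,0,0,-0.145,0,1]'|grep -v rot
python3 -m jog '[0,0,0,0,1,0,0,0,0,1]'|grep -v rot
python3 -c "
from h import *
p=[525.8,134.8,-.1582]
go(*W(p,[[-45,0,0]])[0][:2],310,80.9);print(W(p,[[-45,0,0]]))
a=bot.camera('top')['frame'][130:250,130:270];b=bot.camera('scene')['frame'][60:330,150:350]
cv2.imwrite('pics/p2.png',np.hstack([cv2.copyMakeBorder(cv2.resize(a,(400,343),interpolation=2),0,197,0,0,0),cv2.resize(b,(400,540),interpolation=2)]))"
```

```text
t: 13.03
tool_pos: [536.4, -199.3, 345.8]
contact_force: [0.1, 0.7, -2.1]
grip_width: 0.101
finger_force: 30.0
t: 13.45
tool_pos: [532.7, -238.5, 344.4]
contact_force: [0.3, 0.2, -1.9]
grip_width: 0.1
finger_force: 30.0
t: 13.87
tool_pos: [533.1, -235.5, 492.1]
contact_force: [1.1, -0.4, -1.7]
grip_width: 0.102
finger_force: 30.0
t: 14.03
tool_pos: [533.4, -235.7, 491.5]
contact_force: [0.2, 1.1, -3.6]
grip_width: 0.103
finger_force: 30.0
 d(m) [-0.0825 -0.3724  0.0009] spin -85.45 now g [ 534.1 -235.9  311.6] yaw -4.6 t 14.03
[[481.36193945 141.88934232   0.        ]]
```

View pics/p2.png

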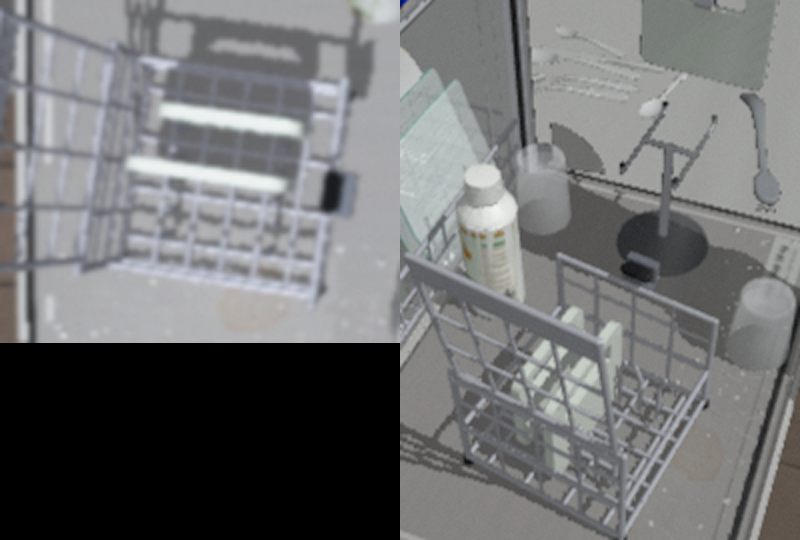

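The picture shows the small board upright in the far slot, parallel to the middle board (top view, rows 118 and 173). The bottle and tumblers have not moved, and the large board is clear of the stand. I carry it to the near slot.

```bash
python3 -m jog '[-0.008,-0.037,0,-7,1, -0.016,-0.074,0,-14,1, -0.025,-0.111,0,-21,1, -0.033,-0.148,0,-28,1, -0.041,-0.186,0,-35,1]'|grep -v rot
python3 -c "
from h import *
p=[525.8,134.8,-.1582]
go(*W(p,[[-45,0,0]])[0][:2],310,80.9)"
```

```text
t: 14.55
tool_pos: [506.3, -45.9, 488.0]
contact_force: [2.3, 0.4, -0.9]
grip_width: 0.099
finger_force: 30.0
 d(m) [ 0.075  -0.1739 -0.0019] spin -50.15 now g [505.8 -45.9 308. ] yaw 30.8 t 14.55
```

```bash
python3 -m jog '[0.015,-0.035,0,-7,1, 0.03,-0.07,0,-14,1, 0.045,-0.104,0,-21,1, 0.06,-0.139,0,-28,1, 0.075,-0.174,0,-35,1]'|grep -v rot
python3 -m jog '[0,0,0,-7,1, 0,0,0,-14,1, 0,0,0,-15.2,1, 0,0,0,-15.2,1, 0,0,0,-15.2,1]'|grep -v rot
python3 -c "
from h import *
p=[525.8,134.8,-.1582]
go(*W(p,[[-45,0,0]])[0][:2],310,80.9)"
```

```text
t: 14.97
tool_pos: [482.8, 142.2, 488.3]
contact_force: [1.7, 0.2, -2.3]
grip_width: 0.102
finger_force: 30.0
t: 15.38
tool_pos: [483.8, 140.1, 488.9]
contact_force: [0.1, -0.1, -1.8]
grip_width: 0.102
finger_force: 30.0
 d(m) [ 0.0014 -0.0025 -0.0011] spin -0.55 now g [483.6 140.  308.9] yaw 80.3 t 15.38
```

```bash
python3 -m jog '[0.001,-0.0025,0.02,-0.5,1, 0.001,-0.0025,0.045,-0.5,1, 0.001,-0.0025,0.07,-0.5,1, 0.001,-0.0025,0.095,-0.5,1, 0.001,-0.0025,0.095,-0.5,1]'|grep -v rot
python3 -m jog '[0,0,0,0,1]'|grep -v rot
python3 -c "
from h import *
p=[525.8,134.8,-.1582]
go(*W(p,[[-45,0,0]])[0][:2],118,80.9)
b=bot.camera('scene')['frame'][110:330,150:350]
cv2.imwrite('pics/p3.png',cv2.resize(b,(500,550),interpolation=2))"
```

```text
t: 15.8
tool_pos: [480.4, 140.8, 390.6]
contact_force: [-0.6, -0.9, -3.2]
grip_width: 0.102
finger_force: 30.0
t: 15.88
tool_pos: [481.4, 141.6, 394.3]
contact_force: [-0.6, -0.3, -0.7]
grip_width: 0.106
finger_force: 30.0
 d(m) [0.0004 0.0005 0.0963] spin 0.08 now g [481.  141.6 214.3] yaw 81.0 t 15.88
```

View pics/p3.png

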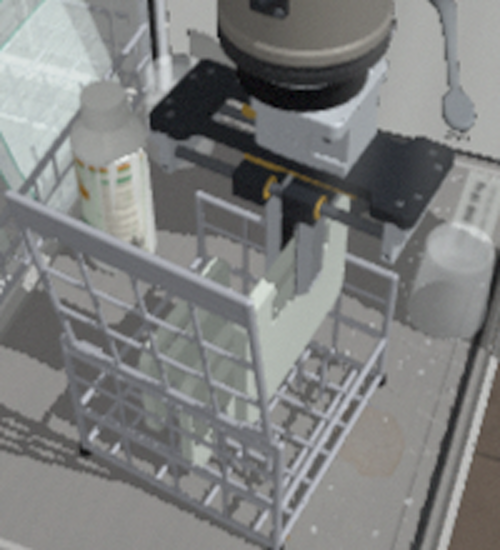

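The large board hangs over the near slot between the catch side and the lid, clear of both. I lower it in stages.

```bash
python3 -m jog '[0,0,0.012,0,1, 0,0,0.024,0,1, 0,0,0.036,0,1, 0,0,0.045,0,1, 0,0,0.045,0,1]'|grep -v rot
python3 -m jog '[0,0,0.01,0,1, 0,0,0.02,0,1, 0,0,0.03,0,1, 0,0,0.04,0,1, 0,0,0.04,0,1]'|grep -v rot
python3 -m jog '[0,0,0.003,0,1, 0,0,0.006,0,1, 0,0,0.008,0,1, 0,0,0.008,0,1]'|grep -v rot
```

```text
t: 16.35
tool_pos: [481.0, 141.6, 347.6]
contact_force: [-1.1, -1.0, -2.5]
grip_width: 0.105
finger_force: 30.0
t: 16.77
tool_pos: [480.9, 141.7, 307.6]
contact_force: [-0.1, -0.6, -2.7]
grip_width: 0.105
finger_force: 30.0
t: 17.1
tool_pos: [481.5, 141.9, 301.6]
contact_force: [-0.8, -1.2, -2.3]
grip_width: 0.105
finger_force: 30.0
```

```bash
python3 -m jog '[0,0,0.001,0,1, 0,0,0.002,0,1, 0,0,0.002,0,1]'|grep -v rot
python3 -m jog '[0,0,0.001,0,1, 0,0,0.0015,0,1, 0,0,0.0015,0,1]'|grep -v rot
```

```text
t: 17.35
tool_pos: [481.5, 141.9, 299.7]
contact_force: [0.9, 0.3, -2.0]
grip_width: 0.102
finger_force: 30.0
t: 17.6
tool_pos: [481.5, 141.9, 298.2]
contact_force: [-0.1, 0.3, -2.4]
grip_width: 0.103
finger_force: 30.0
```

```bash
python3 -m jog '[0,0,0.001,0,1, 0,0,0.0015,0,1, 0,0,0.0015,0,1]'|grep -v rot
```

```text
t: 17.85
tool_pos: [482.1, 142.0, 297.8]
contact_force: [-3.1, -3.5, 17.9]
grip_width: 0.104
finger_force: 30.1
```

```bash
python3 -m jog '[0,0,-0.001,0,1, 0,0,-0.0015,0,0.85, 0,0,-0.0015,0,0.64, 0,0,-0.0015,0,0.64, 0,0,-0.0015,0,0.64]'|grep -v rot
python3 -m jog '[0,0,-0.005,0,0.64, 0,0,-0.025,0,0.64, 0,0,-0.055,0,0.64, 0,0,-0.095,0,0.64, 0,0,-0.135,0,0.64]'|grep -v rot
python3 -m jog '[0,0,-0.035,0,1, 0,0,-0.07,0,1,0,0,-0.105,0,1,0,0,-0.11,0,1]'|grep -v rot
python3 -c "
from h import *
p=[525.8,134.8,-.1582]
go(*W(p,[[0,175,0]])[0][:2],360,80.9);print(bot.get_state()['joint_positions'].round(2))
a=bot.camera('top')['frame'][130:250,105:245];b=bot.camera('scene')['frame'][60:330,150:350]
cv2.imwrite('pics/p4.png',np.hstack([cv2.copyMakeBorder(cv2.resize(a,(400,343),interpolation=2),0,197,0,0,0),cv2.resize(b,(400,540),interpolation=2)]))"
```

```text
t: 18.27
tool_pos: [481.5, 142.0, 298.2]
contact_force: [-0.0, 0.4, 0.5]
grip_width: 0.326
finger_force: 0.0
t: 18.68
tool_pos: [480.9, 142.0, 434.7]
contact_force: [1.2, -0.4, 0.7]
grip_width: 0.36
finger_force: 0.0
t: 19.02
tool_pos: [481.5, 142.7, 549.3]
contact_force: [1.0, 0.5, 0.5]
grip_width: 0.113
finger_force: 0.0
 d(m) [0.1735 0.0443 0.0101] spin 0.23 now g [482.8 143.  369.3] yaw 81.1 t 19.02
[ 0.19  0.07 -0.63  1.76  0.05  1.32 -0.61]
```

View pics/p4.png

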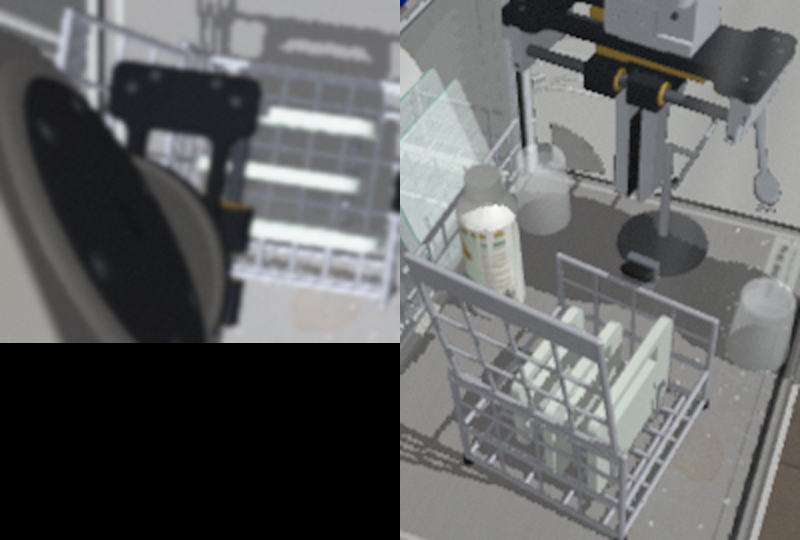

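All three boards stand in their slots (top view, rows 122, 178 and 235) and the lid is still open. Next I go over and behind the lid with closed fingers, offset 33 mm from the catch.

```bash
python3 -m jog '[0.035,0.016,-0.005,0,1, 0.07,0.031,-0.005,0,1, 0.105,0.047,-0.005,0,1, 0.14,0.062,-0.005,0,1, 0.1735,0.077,-0.005,0.2,1]'|grep -v rot
python3 -m jog '[0,0,0,0,1, 0,0,0.02,0,1, 0,0,0.04,0,1, 0,0,0.047,0,1, 0,0,0.047,0,1]'
python3 -c "
from h import *
p=[525.8,134.8,-.1582]
go(*W(p,[[33,131,0]])[0][:2],307+19,80.9)"
```

```text
t: 19.53
tool_pos: [585.1, 303.1, 546.1]
contact_force: [-0.3, -0.7, 1.4]
grip_width: 0.004
finger_force: 0.0
t: 19.95
tool_pos: [584.1, 301.1, 498.2]
tool_rot: [[0.157, 0.988, -0.004], [0.988, -0.157, -0.002], [-0.003, -0.004, -1.0]]
contact_force: [0.3, 0.2, -0.7]
grip_width: 0.006
finger_force: 0.0
 d(m) [-0.042   0.0022 -0.0077] spin 0.04 now g [583.4 300.7 318.2] yaw 80.9 t 19.95
```

```bash
python3 -m jog '[-0.022,0.001,-0.008,0,1, -0.042,0.002,-0.008,0,1, -0.056,0.002,-0.011,0,1, -0.070,0.002,-0.011,0,1, -0.091,0.002,-0.010,0,1]'|grep -v rot
python3 -m jog '[-0.010,0,0.0015,0,1, -0.0205,0,0.0035,0,1, -0.030,0,0.006,0,1, -0.040,0,0.010,0,1, -0.0595,0,0.0185,0,1]'|grep -v rot
python3 -c "
from h import *
p=[525.8,134.8,-.1582]
go(*W(p,[[33,-11.3,0]])[0][:2],266+19,80.9)
a=bot.camera('scene')['frame'][60:330,150:350]
cv2.imwrite('pics/lid1.png',cv2.resize(a,(400,540),interpolation=2))"
```

```text
t: 20.37
tool_pos: [571.5, 211.6, 512.1]
contact_force: [-0.5, 0.6, -0.9]
grip_width: 0.005
finger_force: 0.5
t: 20.78
tool_pos: [562.3, 153.6, 493.0]
contact_force: [0.5, 1.5, 0.3]
grip_width: 0.003
finger_force: 0.3
 d(m) [-0.036  -0.0004  0.0279] spin 0.16 now g [562.5 153.9 313. ] yaw 81.1 t 20.78
```

```bash
python3 -m jog '[-0.019,0,0.0125,0,1, -0.036,0,0.028,0,1, -0.050,0,0.043,0,1, -0.062,0,0.0605,0,1, -0.072,0,0.080,0,1]'|grep -v rot
python3 -c "
from h import *
p=[525.8,134.8,-.1582]
go(*W(p,[[33,-54.5,0]])[0][:2],195+19,80.9)"
```

```text
t: 21.25
tool_pos: [551.0, 80.4, 412.0]
contact_force: [-0.6, 0.3, 0.5]
grip_width: 0.005
finger_force: 0.1
 d(m) [-0.0047 -0.0005  0.018 ] spin -0.01 now g [551.   80.3 232. ] yaw 80.9 t 21.25
```

```bash
python3 -m jog '[-0.003,0,0.009,0,1, -0.005,0,0.018,0,1, -0.008,0,0.030,0,1, -0.010,0,0.040,0,1, -0.010,0,0.040,0,1]'|grep -v rot
python3 -m jog '[0,0,0.003,0,1, 0,0,0.006,0,1, 0,0,0.006,0,1]'|grep -v rot
python3 -m jog '[0,0,0.003,0,1, 0,0,0.006,0,1, 0,0,0.006,0,1]'|grep -v rot
```

```text
t: 21.67
tool_pos: [549.3, 71.4, 370.8]
contact_force: [-0.1, -0.1, -1.3]
grip_width: 0.004
finger_force: 0.0
t: 21.92
tool_pos: [549.7, 71.9, 366.6]
contact_force: [0.9, 0.7, 0.7]
grip_width: 0.004
finger_force: 0.0
t: 22.17
tool_pos: [549.8, 71.7, 360.6]
contact_force: [0.2, 0.2, 1.0]
grip_width: 0.005
finger_force: 0.4
```

```bash
python3 -m jog '[0,0,0.002,0,1, 0,0,0.003,0,1, 0,0,0.003,0,1]'|grep -v rot
python3 -m jog '[0,0,0.002,0,1, 0,0,0.003,0,1, 0,0,0.003,0,1]'|grep -v rot
python3 -m jog '[0,0,0.001,0,1, 0,0,0.002,0,1, 0,0,0.002,0,1]'|grep -v rot
```

```text
t: 22.42
tool_pos: [549.8, 71.5, 357.8]
contact_force: [0.4, -0.1, 1.6]
grip_width: 0.005
finger_force: 0.9
t: 22.67
tool_pos: [549.5, 71.5, 354.3]
contact_force: [1.1, -0.9, 1.2]
grip_width: 0.006
finger_force: 0.1
t: 22.92
tool_pos: [549.5, 71.6, 352.4]
contact_force: [0.6, 0.5, 0.4]
grip_width: 0.004
finger_force: 0.0
```

```bash
python3 -m jog '[0,0,0.001,0,1, 0,0,0.002,0,1, 0,0,0.002,0,1]'|grep -v rot
python3 -m jog '[0,0,0.001,0,1, 0,0,0.002,0,1, 0,0,0.002,0,1]'|grep -v rot
python3 -c "
from h import *
b=bot.camera('scene')['frame'][60:330,150:350]
cv2.imwrite('pics/lid2.png',cv2.resize(b,(592,800),interpolation=2)[100:700])"
```

```text
t: 23.17
tool_pos: [549.7, 71.7, 351.3]
contact_force: [-4.6, -0.7, 10.7]
grip_width: 0.0
finger_force: 5.5
t: 23.42
tool_pos: [549.7, 71.9, 350.6]
contact_force: [-12.1, -2.8, 34.0]
grip_width: 0.006
finger_force: 17.0
```

View pics/lid2.png

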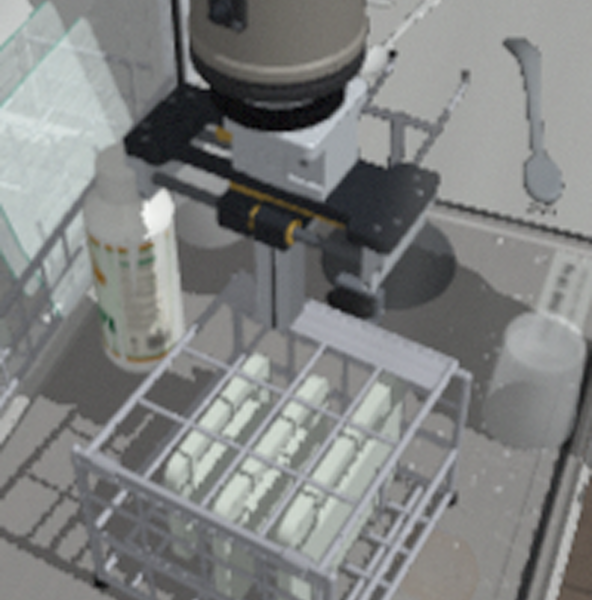

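The picture shows the lid level over the three upright boards, with its strip from about (300,320) to (455,375) lying at the catch side. The fingertips pressed it with 34 N, well above the catch's 8 N. I back off and check that the lid stays put.

```bash
python3 -c "
from h import *
cv2.imwrite('pics/b.png',bot.camera('scene')['frame'])"
python3 -m jog '[0,0,-0.003,0,1, 0,0,-0.01,0,1, 0,0,-0.03,0,1, 0,0,-0.06,0,1, 0,0,-0.1,0,1]'|grep -v rot
python3 -m jog '[0,0,-0.04,0,1,0,0,-0.08,0,1,0,0,-0.08,0,1,0,0,-0.08,0,1]'|grep -v rot
python3 - <<'E'
from h import *
b=cv2.imread('pics/b.png');c=bot.camera('scene');a=c['frame']
# near half of lid strip/bars (right-hand part of lid, away from gripper)
g=lambda f:cv2.cvtColor(f,cv2.COLOR_BGR2GRAY).astype(np.float32)
r=(slice(205,245),slice(262,312))
print("shift px",cv2.phaseCorrelate(g(b)[r],g(a)[r]))
p=[525.8,134.8,-.1582]
for th in(0,.02,.05,.08):print(th,proj(c,W(p,[[-83,90-176*np.cos(th),150+176*np.sin(th)]])).round(1), "crop px",((proj(c,W(p,[[-83,90-176*np.cos(th),150+176*np.sin(th)]]))-[150,60])*2.96-[0,100]).round(0))
for n,u,z in(("bottle",(412,170),193),("tf",(440,388),88)): pass
print(bot.get_state()['contact_force'],bot.get_state()['t'])
E
```

```text
t: 23.93
tool_pos: [549.0, 71.3, 448.1]
contact_force: [0.4, -0.5, 0.7]
grip_width: 0.005
finger_force: 0.0
t: 24.27
tool_pos: [549.7, 71.8, 531.1]
contact_force: [-0.7, -0.1, -1.0]
grip_width: 0.008
finger_force: 0.0
shift px ((-0.017832375732087513, 0.0979060666561189), 1.022694493532181)
0 [[304.8 215.8]] crop px [[458. 361.]]
0.02 [[305.  214.6]] crop px [[459. 358.]]
0.05 [[305.2 212.8]] crop px [[459. 352.]]
0.08 [[305.4 211.1]] crop px [[460. 347.]]
[-2.03040171e-02 -6.80525739e-01  6.11944692e-04] 24.3167
```

```bash
python3 -c "
from rig import bot
print(bot.hand_in())"
```

```text
the job is handed in; nothing more can be done
None
```

I lowered both boards into the two outer cage slots (small far, large near), left the middle board in place, pressed the lid shut with 34 N and saw it stay down, and handed the job in at about 24 s; no verdict came back.

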